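# Battery pack into the sloping bench charger

### The job

Put the battery pack that lies on the bench into the empty bench charger: tilt it and tuck its toe, the thin tongue, under the lip at the low end of the pocket, then rock the other end down until the pack lies flat in the pocket and the spring latch has snapped over it. Let go of it, and do not disturb the other things on the bench.

Things in the scene. Friction and masses are not known exactly. Their poses are not given: they have to be found in the camera images.
- pack_center (a point): Dark battery pack, 116 long (x) x 52 wide (y) x 40 mm high (z), about 0.35 kg, lying flat. Point at its centre, 20 mm over its underside. -x end (toe): a tongue 14 mm long, full width, 9 mm thick, flush with the underside. +x end (heel): a ledge 8 mm long, 18 mm high. Between them 94 mm of full height. Grip it across its 52 mm sides, fingers at most 22 mm below its top.
- pack_toe (a point): Lower front edge of the pack's tongue, at the middle of its width, 58 mm from the pack's centre along -x, level with the underside. Axes as the pack.
- charger_pocket (a point): Grey bench charger, 150 x 80 mm, fixed; face sloping 20 deg, low end to the robot's left. Point on the pocket floor under the seated pack's centre; x up the slope (toe end is -x), z out of the face. Pocket 118 long (x -58.5 to +59.5) x 55 wide; side walls 14 mm high, flared above 8 mm. Lip over the low end: reaches in 9 mm, its underside 14 mm over the floor. High end wall 10 mm, posts beside the latch 29 mm.
- latch (a joint): Black spring latch over the pocket's high end, 30 mm wide, its thumb tab 37 mm over the floor. 0 = home, positive = pushed up the slope, m, up to 0.008; 3 N preload, 0.6 N/mm. Its nose reaches 6 mm into the pocket, 19.5 mm over the floor, and is bevelled above: the pack's heel, pressed down with about 6 N (10 N at mid pack), pushes it 4 mm back and it snaps over the 18 mm ledge.
- flux_bottle: White squeeze bottle with a red spout, 51 mm across, 140 mm high, standing; origin at the centre of its base. Not to be disturbed.
- solder_spool: Reel of solder wire with blue flanges, 55 mm across, 47 mm high; origin at the centre of its base. Not to be disturbed.

How it is judged:
By the outcome, as a careful person would: the job done as asked, in the order asked, and still so for the second after the job is handed in, with the robot touching nothing.
It also fails if it takes over 51 s, if anything falls off the work surface, if the arm or the gripper's body presses on something with over 40 N, if the wrist force passes 120 N, or if a joint passes its speed limit or range.

### The arm

A 6-joint arm with a two-finger parallel gripper is mounted at the origin on a cart in front of the work surface, level with it; the furniture and walls round the work are solid. World frame = base frame: x ahead of the robot, y to its left, z up, the work surface at z = 0. Lengths are in m, angles in degrees, forces in N, time in s.
With the tool pointing down it reaches from about 0.25 to 0.725 m from the base axis. Payload 9.7 kg.
Tool frame: the origin (TCP) lies midway between the tips of the shut fingers; the grasp point (between the pads) lies 19 mm behind it; z points along the fingers, x is the direction in which the jaws open and shut, and the axes are right-handed (so a half turn about z gives the same grasp; the last joint's range is limited). The gripper opens to 85 mm and grips with 20 to 120 N. Pads are 22 mm wide; open, the fingers measure 114 mm over their backs; the gripper's body (76 mm by 85 mm) begins 54 mm behind the grasp point. The pads swing forward as they close: fully open they stand 13 mm farther back than shut.
Start: joints at [68.526, 4.979, 10.078, 95.1, 0, 90], TCP at [0.201, 0.512, 0.231] pointing down, gripper open.
Joint ranges: [-179.16, 179.16], [-48.56, 103.87], [-65.8, 70.77], [-126.05, 130.52], [-82.76, 87.17], [-180, 180]. Speed limits (degrees/s): [127.2, 127.2, 147.25, 180, 180, 180].

### API

Orientations are given as [roll, pitch, yaw] about the fixed x, y, z axes, in that order (R = Rz(yaw) Ry(pitch) Rx(roll)).
In Python, from workcell import bot, optics gives the robot as it stands.
- The arm moves only by the shell command python3 -m creep 'ROWS' [FORCE]. ROWS is JSON, a list of rows, each a list of 7 numbers: the shift along the tool's x, y, z in m, then the turn, a rotation vector about the tool's x, y, z in rad, then the opening, from 0 (shut) to 1 (fully open). A call has 1 to 8 rows; each row is the pose to reach, as a shift and turn from the pose commanded when the call began, along the tool's axes at that moment; what a row does not reach only later rows make up. A row lasts 1/10 s, in which the tool goes at most 50 mm and 8.59 degrees, less where a joint would pass 70% of its speed; a pose out of reach is approached as far as the arm can. A call with a gripper value outside its range is refused whole. The fingers move at their own pace and stop on an object; FORCE is the grip in N (left out, the last holds). Time passes only in rows, so rows that repeat a pose let the fingers close. It gives the time, the measured TCP pose, the force and the opening at its end, in the units of the state.
- bot.get_obs(): the state, without advancing time (a new reading comes with each control period).
- optics.camera(name): name is "side" or "top" or "wrist"; returns the picture (420x560x3 uint8, red, green, blue); there is no depth.
- optics.camera_params(name): a dict with "camera_matrix" (3x3 intrinsics, pixels), "D" ([k1, k2, p1, p2, k3] as OpenCV has them; the pictures are not rectified), "R" (3x3) and "t" (3): a world point X has camera coordinates R X + t; the wrist camera has in their place "mount" (4x4, takes a point from camera to tool coordinates, whose origin is the TCP and whose axes are the tool frame's). Camera axes: x right, y down, z forward; pixel columns grow to the right and rows downward; lengths in m; the calibration is good to about 2 mm. A picture is of the moment at which its call begins: read the wrist's pose just before it. camera_params takes no time and is no camera call.
- bot.job_done(): hands the job in, once; it reports no verdict.
The state is a dict: "time": time; "q": joint angles; "qd": joint speeds; "joint_efforts": joint torques, N m; "ee_pos": TCP position; "tcp_rot": TCP orientation; "wrist_force": force on the tool from outside, world axes, zero at the start; "torque": the same for the moment, N m; "opening": finger opening in m.
Only numpy, scipy, OpenCV 4.12 (cv2) and the standard library are available. Lean on these libraries where they do the work, as an engineer would, in place of code of your own. Each camera call takes 0.05 s, during which the arm holds its last target.

## Working session

There is one attempt and no reset: what is moved stays moved. The work goes in short steps, Python scripts to look and compute and a shell command to move; the robot and the scene stay as the last step left them, time stands still between calls to the robot, and variables do not carry over. Pictures are saved under pics/ and viewed, and the job is handed in when it is done.

```bash
ls; mkdir -p pics; python3 - <<'E'
from workcell import bot, optics
import cv2, json, numpy as np
print(bot.get_obs())
for n in ["side","top","wrist"]:
    im=optics.camera(n); cv2.imwrite(f"pics/{n}0.png",im[:,:,::-1])
    p=optics.camera_params(n); print(n,{k:np.round(np.array(v),4).tolist() for k,v in p.items()})
E
```

```text
pics
{'time': 0.0, 'q': array([6.85273967e+01, 5.01186232e+00, 1.00320202e+01, 9.50992653e+01,
       6.78993537e-04, 9.00019931e+01]), 'qd': array([ 6.24567642e-02, -4.42578935e-02, -3.29260909e-05, -7.51177708e-02,
        6.14279505e-02, -3.49971533e-02]), 'joint_efforts': array([ 2.79282962e-03, -5.20392072e+01,  4.64804792e+01,  1.63556373e-02,
        2.81374207e-05,  6.22565295e-06]), 'ee_pos': array([0.20123958, 0.5116029 , 0.23055396]), 'tcp_rot': array([-1.79999324e+02,  7.91074866e-02,  6.85254035e+01]), 'wrist_force': array([0.0705878 , 0.93089955, 0.10915576]), 'torque': array([-0.07200517, -0.02771925, -0.0065358 ]), 'opening': 0.08549962953966012}
side {'camera_matrix': [[474.235, 0.0, 275.0436], [0.0, 474.235, 212.002], [0.0, 0.0, 1.0]], 'D': [-0.0987, 0.0, 0.0, 0.0, 0.0], 'R': [[0.9423, -0.3344, 0.0176], [-0.1082, -0.3539, -0.929], [0.3169, 0.8735, -0.3696]], 't': [-0.4877, 0.117, 0.7264]}
top {'camera_matrix': [[498.7787, 0.0, 282.7282], [0.0, 498.7787, 211.3406], [0.0, 0.0, 1.0]], 'D': [-0.0514, 0.0, 0.0, 0.0, 0.0], 'R': [[-0.0112, -0.9996, -0.0271], [-0.9982, 0.0128, -0.0589], [0.0592, 0.0264, -0.9979]], 't': [0.0306, 0.5184, 0.8659]}
wrist {'camera_matrix': [[329.7326, 0.0, 282.5425], [0.0, 329.7326, 206.8813], [0.0, 0.0, 1.0]], 'D': [0.0181, 0.0, 0.0, 0.0, 0.0], 'mount': [[1.0, 0.0017, -0.0005, -0.0007], [-0.0014, 0.957, 0.2902, -0.0734], [0.001, -0.2902, 0.957, -0.1421], [0.0, 0.0, 0.0, 1.0]]}
```

View pics/side0.png

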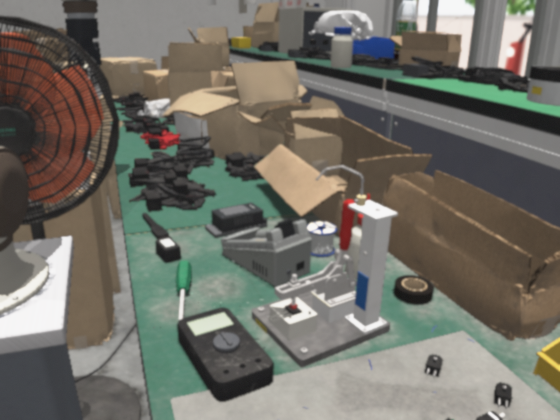

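View pics/top0.png

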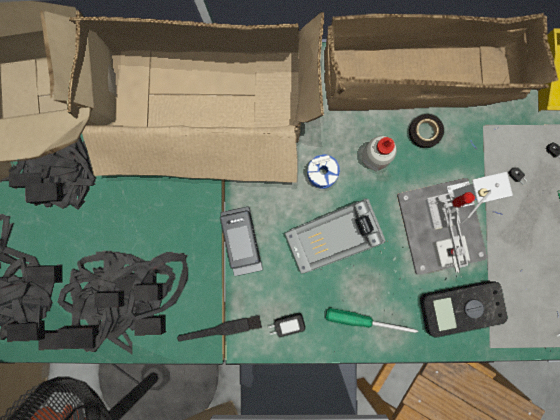

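View pics/wrist0.png

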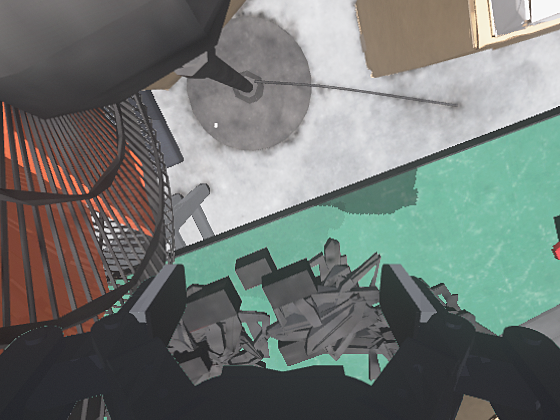

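```bash
python3 - <<'E'
import cv2
im=cv2.imread("pics/top0.png"); cv2.imwrite("pics/top0z.png",cv2.resize(im[190:290,205:395],None,fx=4.2,fy=4.2,interpolation=cv2.INTER_CUBIC))
im=cv2.imread("pics/side0.png"); cv2.imwrite("pics/side0z.png",cv2.resize(im[185:305,190:350],None,fx=4.5,fy=4.5,interpolation=cv2.INTER_CUBIC))
E
```

```text
(no output)
```

View pics/top0z.png

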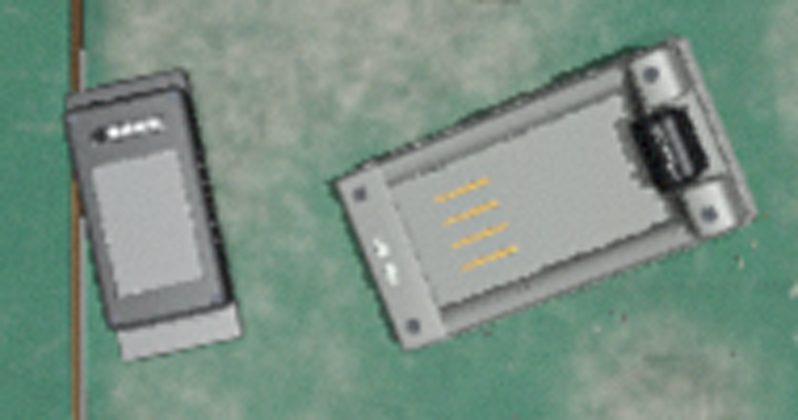

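View pics/side0z.png

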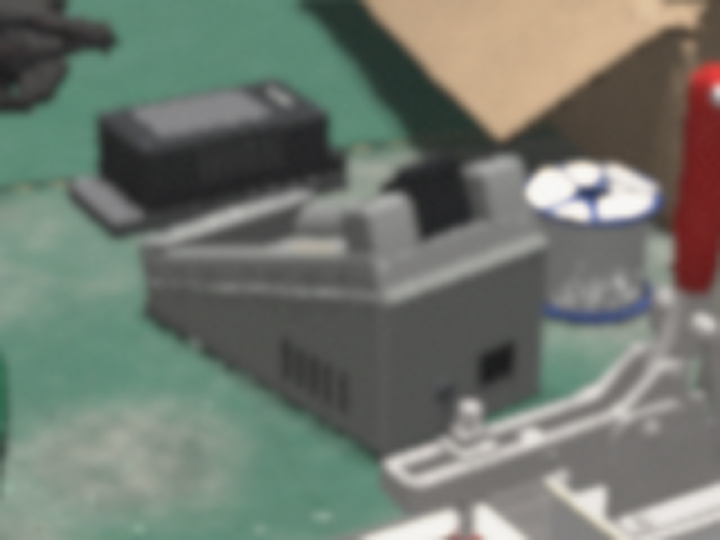

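```bash
cat > h.py <<'E'
import numpy as np, cv2
from scipy.spatial.transform import Rotation as Ro
from workcell import bot, optics
def cam(n,obs=None):
    p=optics.camera_params(n);K=np.array(p["camera_matrix"]);D=np.array(p["D"])
    if n=="wrist":
        T=tool(obs)@np.array(p["mount"]); R=T[:3,:3].T; t=-R@T[:3,3]
    else: R=np.array(p["R"]);t=np.array(p["t"])
    return K,D,R,t
def tool(o):
    T=np.eye(4);T[:3,:3]=Ro.from_euler('xyz',o["tcp_rot"],degrees=True).as_matrix();T[:3,3]=o["ee_pos"];return T
def rays(c,px):
    K,D,R,t=c; u=cv2.undistortPoints(np.array(px,float).reshape(-1,1,2),K,D).reshape(-1,2)
    d=np.c_[u,np.ones(len(u))]@R; return -R.T@t, d
def onz(c,px,z):
    C,d=rays(c,px); return C+d*((np.asarray(z)-C[2])/d[:,2])[:,None]
def proj(c,X):
    K,D,R,t=c; return cv2.projectPoints(np.array(X,float).reshape(-1,1,3),cv2.Rodrigues(R)[0],t,K,D)[0].reshape(-1,2)
def tri(cams,pxs):
    A=np.zeros((3,3));b=np.zeros(3);L=[]
    for c,p in zip(cams,pxs):
        C,d=rays(c,[p]);d=d[0]/np.linalg.norm(d[0]);P=np.eye(3)-np.outer(d,d);A+=P;b+=P@C;L.append((P,C))
    X=np.linalg.solve(A,b); return X,[np.linalg.norm(P@(X-C)) for P,C in L]
E
python3 - <<'E'
from h import *
c=cam("top"); z=lambda l:[(205+x/4.2,190+y/4.2) for x,y in l]
t=onz(c,z([(66,112),(187,88),(232,300),(112,328)]),0.04); print(t.round(4)); print(t.mean(0))
a=(t[0]+t[1])/2-(t[2]+t[3])/2; print(np.degrees(np.arctan2(a[1],a[0])),np.linalg.norm(a),np.linalg.norm(t[0]-t[1]))
g=onz(c,z([(120,360),(240,335)]),0.009);print(g.round(4))
zc=lambda p:(205+p[0]/4.2,190+p[1]/4.2); zs=lambda p:(190+p[0]/4.5,185+p[1]/4.5)
cs=cam("side"); print("camC",-c[2].T@c[3],-cs[2].T@cs[3])
# charger: bottom corners from side, high end
for n,p in dict(tab=((675,150),(430,185)),).items(): print(n,tri([c,cs],[zc(p[0]),zs(p[1])]))
print(onz(c,[zc(q) for q in [(360,195),(413,327),(652,75),(709,213)]],0.05).round(4))
print("side base",onz(cs,[zs(q) for q in [(385,460),(540,400),(150,312)]],0.0).round(4))
E
```

```text
[[0.5094 0.1308 0.04  ]
 [0.5187 0.0809 0.04  ]
 [0.4319 0.0632 0.04  ]
 [0.4209 0.1124 0.04  ]]
[0.47023015 0.09682236 0.04      ]
11.662157788854511 0.08948762168987459 0.05074741485525984
[[0.4058 0.1131 0.009 ]
 [0.4159 0.0622 0.009 ]]
camC [0.46649176 0.00113021 0.89545391] [ 0.24198839 -0.75616213  0.38584095]
tab (array([ 0.49150323, -0.1121617 ,  0.08725729]), [np.float64(0.002162778866327424), np.float64(0.002162778866327459)])
[[ 0.4739  0.0104  0.05  ]
 [ 0.4207 -0.0102  0.05  ]
 [ 0.5209 -0.108   0.05  ]
 [ 0.465  -0.1297  0.05  ]]
side base [[ 0.4662 -0.147   0.    ]
 [ 0.5353 -0.1241  0.    ]
 [ 0.4153 -0.0107  0.    ]]
```

```bash
python3 - <<'E'
from h import *
c=cam("top");cs=cam("side")
P=[[0,0,0],[0,0,0.2],[0.2,0.51,0.23],[0.3,0.3,.23],[0.2,0.4,.23],[.25,.5,.23]]
print(proj(c,P).round(),proj(cs,P).round())
print(tri([c,cs],[(60,350),(60,20)]))
print(tri([c,cs],[(112,400),(115,130)]))
E
python3 -c "
import cv2
a=cv2.imread('pics/top0.png')[300:,:250];cv2.imwrite('pics/f.png',cv2.resize(a,None,fx=3,fy=3))"
```

```text
[[300. 504.]
 [301. 579.]
 [-70. 437.]
 [ 76. 367.]
 [  5. 440.]
 [-64. 401.]] [[-28. 285.]
 [-57. 165.]
 [ 87.  92.]
 [134. 102.]
 [ 86.  98.]
 [108.  91.]]
(array([0.26181889, 0.25041729, 0.38108368]), [np.float64(0.0913147204091431), np.float64(0.09131472040914314)])
(array([0.24808183, 0.26688952, 0.18111348]), [np.float64(0.007131918278825312), np.float64(0.007131918278825269)])
```

View pics/f.png

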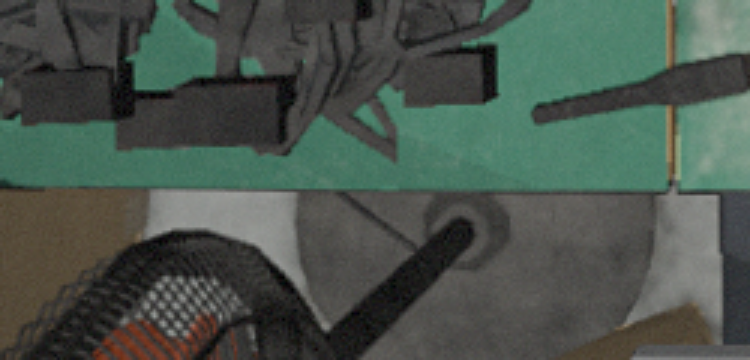

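```bash
python3 - <<'E'
from h import *
o=bot.get_obs()
c=cam("top");cs=cam("side");w=cam("wrist",o)
print("camW",-w[2].T@w[3])
print(tri([c,w],[(155,378),(250,87)]))
# rays of fan in wrist: rim extremes
for p in [(10,110),(160,130),(170,240),(60,330)]:
    C,d=rays(w,[p]); print(p,[(C+d[0]*s).round(3).tolist() for s in (.15,.25,.4,.6)])
E
python3 -c "
import cv2
a=cv2.imread('pics/side0.png')[:,:200];cv2.imwrite('pics/f2.png',cv2.resize(a,None,fx=1.4,fy=1.4))"
```

```text
camW [0.13278137 0.53805905 0.37293168]
(array([ 0.03675326,  0.46144098, -0.70565994]), [np.float64(0.005638203064214721), np.float64(0.005638203064214719)])
(10, 110) [[0.09, 0.423, 0.217], [0.061, 0.347, 0.113], [0.018, 0.232, -0.043], [-0.039, 0.079, -0.251]]
(160, 130) [[0.122, 0.482, 0.219], [0.115, 0.445, 0.117], [0.104, 0.389, -0.037], [0.089, 0.315, -0.241]]
(170, 240) [[0.168, 0.469, 0.234], [0.191, 0.423, 0.141], [0.227, 0.354, 0.002], [0.274, 0.262, -0.183]]
(60, 330) [[0.186, 0.409, 0.246], [0.222, 0.324, 0.161], [0.275, 0.195, 0.034], [0.346, 0.023, -0.136]]
```

View pics/f2.png

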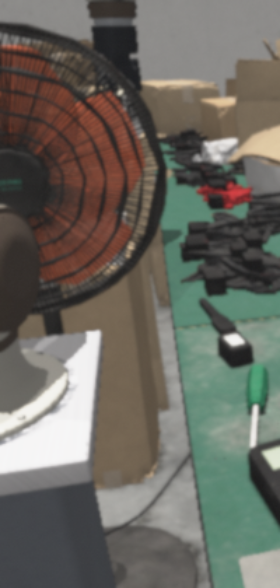

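```bash
python3 -m creep '[[0,0.03,-0.05,0,0,0,1],[0.02,0.06,-0.09,0,0,0,1],[0.05,0.11,-0.11,0,0,0,1],[0.065,0.15,-0.12,0,0,0,1],[0.073,0.186,-0.12,0,0,0,1],[0.073,0.186,-0.12,0,0,0,1]]'; python3 - <<'E'
from h import *
o=bot.get_obs();print(o["q"],o["time"],o["wrist_force"])
for n in ["side","top"]: cv2.imwrite(f"pics/{n}1.png",optics.camera(n)[:,:,::-1])
E
python3 -c "
import cv2,numpy as np
cv2.imwrite('pics/m1.png',np.hstack([cv2.resize(cv2.imread(f'pics/{n}1.png'),None,fx=.7,fy=.7) for n in ['side','top']]))"
```

```text
time: 0.75
ee_pos: [0.4067, 0.5111, 0.3481]
tcp_rot: [180.0, 0.2, 68.3]
wrist_force: [-0.5, -0.4, -1.2]
opening: 0.0853
[ 5.15174910e+01  2.78632685e+01  5.21098494e+01  1.14428447e+02
 -6.31058167e-02  7.32485845e+01] 0.75 [-0.47852845 -0.42374542 -1.20188121]
```

View pics/m1.png

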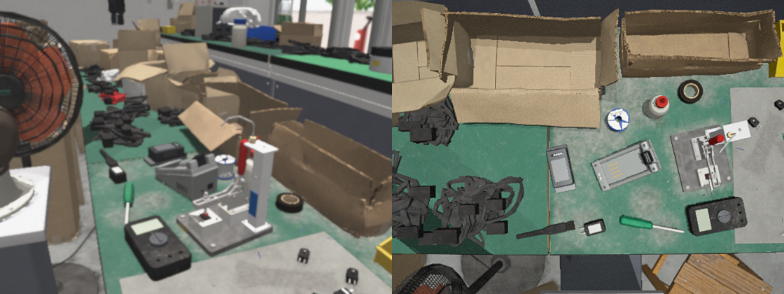

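```bash
python3 -m creep '[[-0.05,0.03,0,0,0,-0.12,1],[-0.411,0.188,0.1,0,0,-0.583,1],[-0.411,0.188,0.1,0,0,-0.583,1],[-0.411,0.188,0.128,0,0,-0.583,1],[-0.411,0.188,0.128,0,0,-0.583,1],[-0.411,0.188,0.128,0,0,-0.583,1],[-0.411,0.188,0.128,0,0,-0.583,1],[-0.411,0.188,0.128,0,0,-0.583,1]]'
```

```text
time: 1.65
ee_pos: [0.4211, 0.1279, 0.2462]
tcp_rot: [179.9, -0.0, 102.1]
wrist_force: [2.0, 0.4, 0.8]
opening: 0.0854
```

```bash
cat > snap.py <<'E'
import sys,pickle
from h import *
n=sys.argv[1]; o=bot.get_obs(); im=optics.camera("wrist")
cv2.imwrite(f"pics/{n}.png",cv2.resize(im[:,:,::-1],None,fx=1.4,fy=1.4,interpolation=cv2.INTER_CUBIC)); cv2.imwrite(f"pics/{n}_raw.png",im[:,:,::-1]); pickle.dump(o,open(f"pics/{n}.pkl","wb"))
print(o["time"],o["ee_pos"].round(4),o["tcp_rot"].round(2),o["wrist_force"].round(2),round(o["opening"],4),o["qd"].round(1))
E
python3 snap.py w1; python3 -m creep '[[-0.065,-0.004,0.025,0,0,0,1],[-0.065,-0.004,0.025,0,0,0,1],[-0.065,-0.004,0.025,0,0,0,1]]'; python3 snap.py w2
```

```text
1.65 [0.4211 0.1279 0.2462] [ 1.7992e+02 -2.0000e-02  1.0205e+02] [2.02 0.41 0.78] 0.0854 [-57.9 -22.9 -38.4 -15.7  -0.2 -57.5]
time: 2.0
ee_pos: [0.431, 0.0634, 0.2208]
tcp_rot: [-180.0, 0.0, 101.8]
wrist_force: [-0.4, -0.0, 0.0]
opening: 0.0852
2.0 [0.431  0.0634 0.2208] [-179.97    0.    101.84] [-0.38 -0.03  0.  ] 0.0852 [2.7 0.5 2.4 0.8 0.7 2.7]
```

View pics/w1.png

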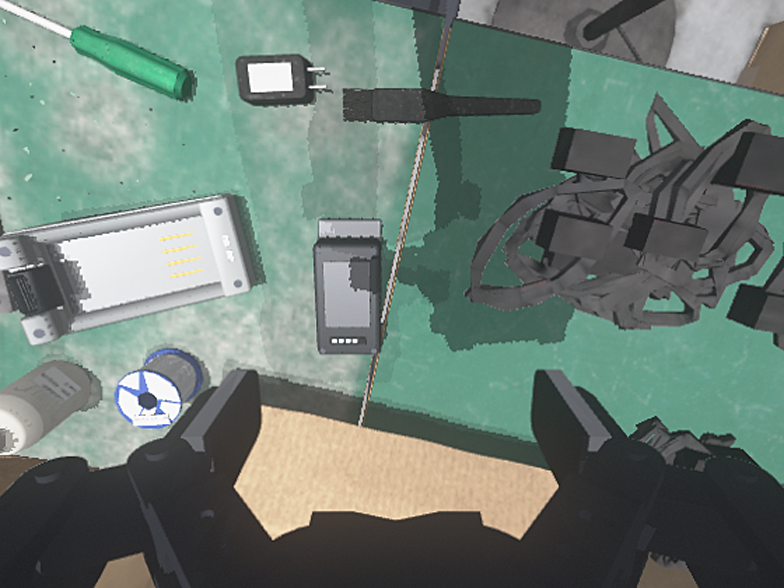

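View pics/w2.png

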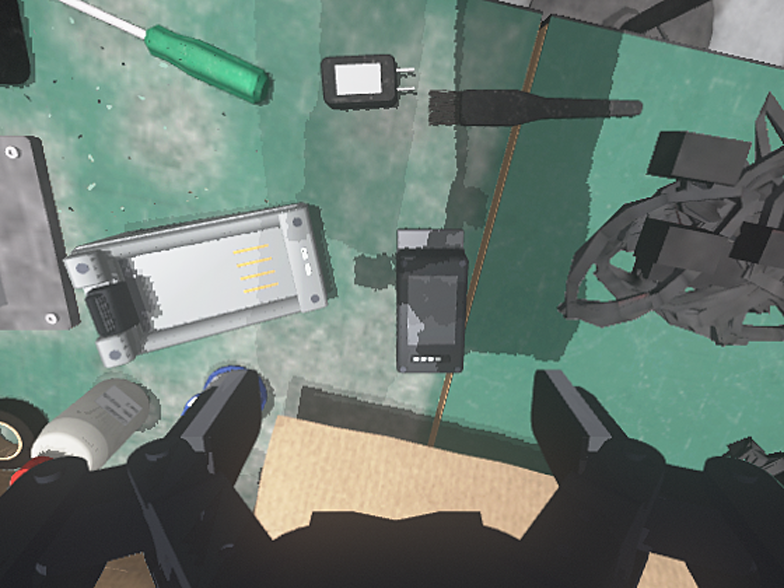

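```bash
python3 - <<'E'
from h import *
import pickle
o1,o2=[pickle.load(open(f"pics/w{i}.pkl","rb")) for i in (1,2)]
w1,w2=cam("wrist",o1),cam("wrist",o2);c=cam("top")
zc=lambda p:(205+p[0]/4.2,190+p[1]/4.2); s=lambda p:(p[0]/1.4,p[1]/1.4)
F=dict(lipN=((217,211),(297,221),(413,327)),lipF=((238,284),(315,298),(360,195)),
postN=((5,252),(83,268),(709,213)),postF=((40,333),(116,354),(652,75)),
cN_lo=((193,232),(267,245),(463,270)),cN_hi=((160,238),(232,252),(518,247)),
cF_lo=((205,269),(279,285),(437,200)),cF_hi=((170,276),(243,291),(488,180)))
X={}
for k,(a,b,t) in F.items():
    x,r=tri([w1,w2,c],[s(a),s(b),zc(t)]); x2,r2=tri([w2,c],[s(b),zc(t)]);X[k]=x
    print(k,x.round(4),np.round(r,4),x2.round(4),np.round(r2,4))
a=(X["postN"]+X["postF"])/2-(X["lipN"]+X["lipF"])/2; print(a,np.degrees(np.arctan2(a[1],a[0])))
a=X["lipF"]-X["lipN"];print(np.degrees(np.arctan2(a[1],a[0])),np.linalg.norm(a)); a=X["postF"]-X["postN"];print(np.degrees(np.arctan2(a[1],a[0])),np.linalg.norm(a))
# pack in w2
P=onz(w2,[s(q) for q in [(398,372),(464,372),(467,250),(397,252)]],.04);print(P.round(4),P.mean(0))
print("toe",onz(w2,[s(q) for q in [(397,230),(464,229)]],.009).round(4))
P=onz(w1,[s(q) for q in [(317,353),(380,353),(381,238),(315,239)]],.04);print(P.round(4),P.mean(0))
E
python3 -c "
import cv2
a=cv2.imread('pics/w2_raw.png');cv2.imwrite('pics/z1.png',cv2.resize(a[130:270,35:245],None,fx=3.8,fy=3.8,interpolation=cv2.INTER_CUBIC));cv2.imwrite('pics/z2.png',cv2.resize(a[150:280,260:360],None,fx=4.5,fy=4.5,interpolation=cv2.INTER_CUBIC))"
```

```text
lipN [ 0.4203 -0.0104  0.0388] [0.0005 0.0004 0.0001] [ 0.42   -0.0105  0.0389] [0.0002 0.0002]
lipF [0.4743 0.0107 0.0372] [0.0007 0.0005 0.0003] [0.474  0.0105 0.0372] [0.0001 0.0001]
postN [ 0.4654 -0.1233  0.0906] [0.0005 0.0002 0.0003] [ 0.4652 -0.1234  0.0904] [0.0001 0.0001]
postF [ 0.5188 -0.1023  0.0902] [0.0007 0.0002 0.0007] [ 0.5186 -0.1024  0.0902] [0.0004 0.0004]
cN_lo [ 0.4433 -0.0312  0.0284] [0.0007 0.0007 0.0006] [ 0.443  -0.0311  0.0314] [0.0003 0.0003]
cN_hi [ 0.4524 -0.0539  0.0331] [0.0008 0.001  0.0004] [ 0.4521 -0.0536  0.0365] [0.0001 0.0001]
cF_lo [ 0.4725 -0.0201  0.0254] [0.0005 0.0013 0.0013] [ 0.4723 -0.0201  0.0275] [0.0012 0.0012]
cF_hi [ 0.4796 -0.042   0.037 ] [0.0003 0.0004 0.0001] [ 0.4795 -0.042   0.0378] [0.0002 0.0002]
[ 0.04483065 -0.1128973   0.05236053] -68.3423542121973
21.310723567866443 0.058060453492869556
21.461795366626134 0.05743156000270446
[[0.5191 0.0828 0.04  ]
 [0.5085 0.1326 0.04  ]
 [0.4151 0.1109 0.04  ]
 [0.4268 0.0625 0.04  ]] [0.46737717 0.09720502 0.04      ]
toe [[0.4164 0.0603 0.009 ]
 [0.405  0.1106 0.009 ]]
[[0.5193 0.082  0.04  ]
 [0.5084 0.1326 0.04  ]
 [0.4146 0.1142 0.04  ]
 [0.4259 0.0651 0.04  ]] [0.46704521 0.0984631  0.04      ]
```

View pics/z1.png

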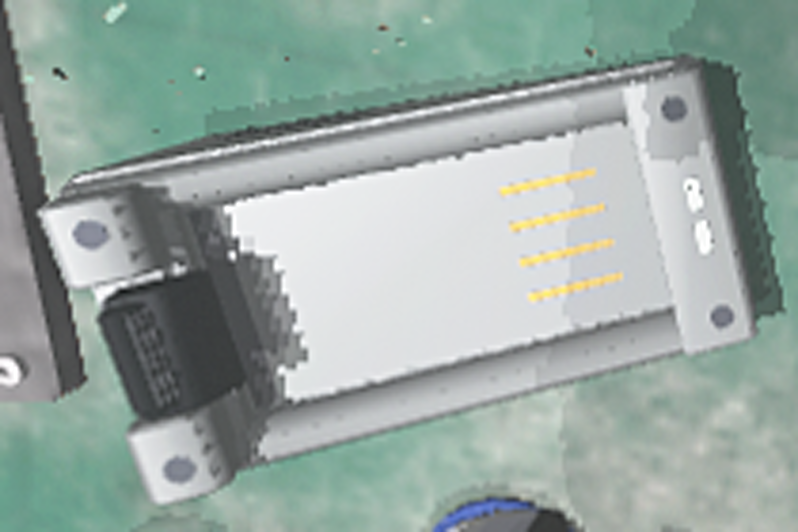

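View pics/z2.png

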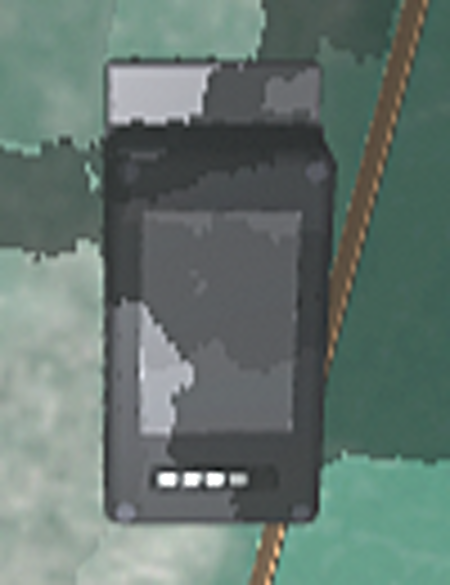

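```bash
python3 -c "
import cv2
a=cv2.imread('pics/w1_raw.png');cv2.imwrite('pics/z3.png',cv2.resize(a[130:260,0:190],None,fx=4,fy=4,interpolation=cv2.INTER_CUBIC))
a=cv2.imread('pics/top0.png');cv2.imwrite('pics/z4.png',cv2.resize(a[195:275,280:390],None,fx=7,fy=7,interpolation=cv2.INTER_CUBIC))"
```

```text
(no output)
```

View pics/z3.png

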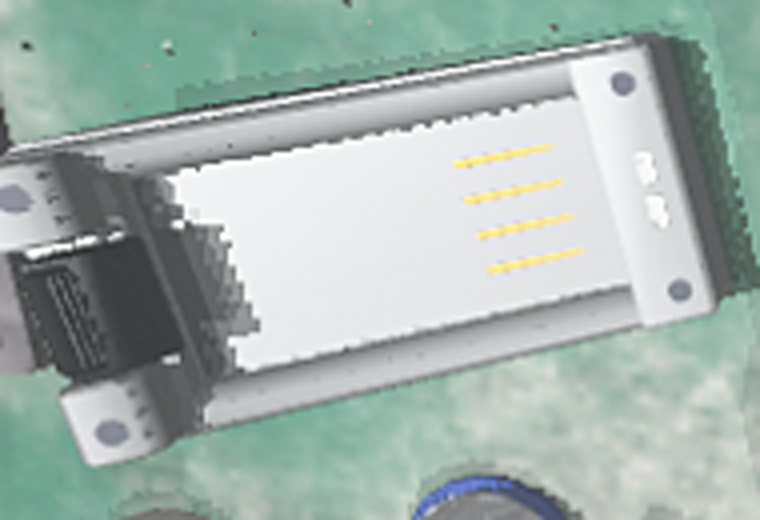

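View pics/z4.png

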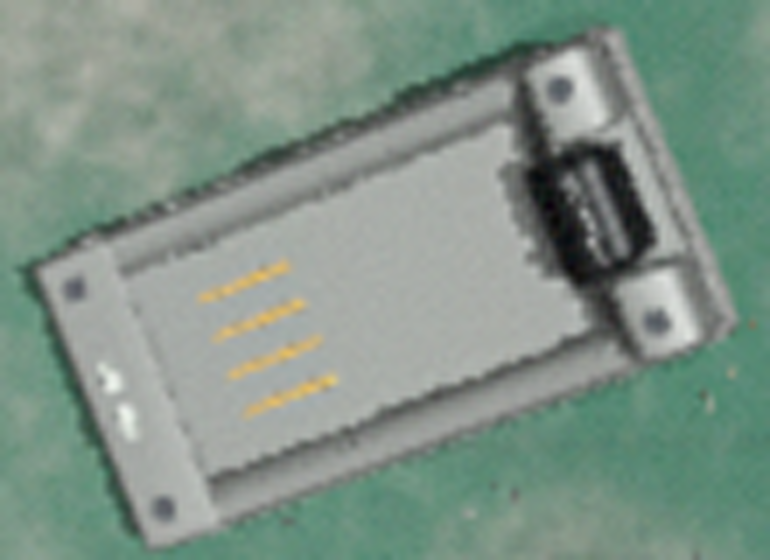

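```bash
cat > meas.py <<'E'
from h import *
import pickle
o1,o2=[pickle.load(open(f"pics/w{i}.pkl","rb")) for i in (1,2)]
w1,w2=cam("wrist",o1),cam("wrist",o2);c=cam("top")
C=[w2,w1,c]
def m(i,p):
    o,s=[((35,130),3.8),((0,130),4),((280,195),7)][i]
    return ((p[0]+.5)/s-.5+o[0],(p[1]+.5)/s-.5+o[1])
F=dict(lipN=((674,108),(622,83),(163,508)),lipF=((722,316),(680,290),(75,288)),
postN=((90,233),(14,199),(655,321)),postF=((180,468),(111,432),(560,88)))
lo=list(zip([(596,171),(606,206),(612,241),(622,275)],[(550,147),(563,182),(573,216),(581,251)],[(245,414),(230,376),(214,338),(199,298)]))
hi=list(zip([(501,191),(512,227),(522,262),(530,297)],[(456,164),(466,200),(478,236),(488,271)],[(338,378),(322,341),(308,303),(290,264)]))
for i in range(4): F[f"lo{i}"]=lo[i];F[f"hi{i}"]=hi[i]
X={}
for k,v in F.items():
    X[k],r=tri(C,[m(i,p) for i,p in enumerate(v)]); print(k,X[k].round(4),np.round(r,4))
yaw=np.radians(np.mean([np.degrees(np.arctan2(*(X[a+"F"]-X[a+"N"])[[1,0]])) for a in("lip","post")]))-np.pi/2
print("yaw",np.degrees(yaw))
R=(Ro.from_euler('z',yaw)*Ro.from_euler('y',-20,degrees=True)).as_matrix()
loc={k:R.T@x for k,x in X.items()}
for k in loc: print(k,(1000*loc[k]).round(1))
# lip edge planes
E=[((628,90),(688,350)),((572,65),(640,325)),((118,250),(215,525))]
yc=np.mean([loc[k][1] for k in("lipN","lipF","postN","postF")])
A=[R[:,1]];b=[yc]
for i,e in enumerate(E):
    Cc,d=rays(C[i],[m(i,p) for p in e]);n=np.cross(d[0],d[1]);n/=np.linalg.norm(n);A.append(n);b.append(n@Cc)
s=np.linalg.lstsq(np.array(A),np.array(b),rcond=None); x=s[0];print("lipedge",x,(R.T@x*1000).round(1),np.array(A)@x-b)
E
python3 meas.py
```

```text
lipN [ 0.4207 -0.0103  0.0378] [0.0008 0.0002 0.0009]
lipF [0.4749 0.0104 0.0357] [0.0007 0.0003 0.001 ]
postN [ 0.465  -0.1227  0.0916] [0.0007 0.0001 0.0008]
postF [ 0.5189 -0.1021  0.091 ] [0.0005 0.0003 0.0007]
lo0 [ 0.4435 -0.0305  0.0297] [0.0005 0.0003 0.0003]
hi0 [ 0.4525 -0.0531  0.0346] [0.0003 0.0002 0.0001]
lo1 [ 0.453  -0.0269  0.028 ] [0.0004 0.0002 0.0003]
hi1 [ 0.4615 -0.0492  0.0355] [0.0001 0.0001 0.0001]
lo2 [ 0.4623 -0.0235  0.0281] [0.0007 0.     0.0007]
hi2 [ 0.4711 -0.0458  0.0347] [0.0002 0.0003 0.0001]
lo3 [ 0.472  -0.02    0.0276] [0.0007 0.0005 0.0009]
hi3 [ 0.4803 -0.042   0.0356] [0.0004 0.0001 0.0004]
yaw -69.06208831851832
lipN [163.3 389.2 -19.2]
lipF [162.5 447.2 -21.2]
postN [295.2 390.4  -9.9]
postF [295.  448.2 -10.5]
lo0 [185.8 403.4 -36.1]
hi0 [210.4 403.6 -39.8]
lo1 [185.3 413.5 -37.7]
hi1 [210.3 413.5 -38.8]
lo2 [185.5 423.4 -37.6]
hi2 [210.3 423.6 -39.6]
lo3 [185.5 433.6 -38.1]
hi3 [210.3 433.6 -38.7]
lipedge [ 0.45224324 -0.01013762  0.0398082 ] [174.4 418.8 -21.1] [-1.01071113e-05  4.24498537e-04 -2.75058076e-04  1.57553852e-04]
```

```bash
cat >> meas.py <<'E'
org=R@np.array([.2239,.4187,-.0390]); print("POCKET",org.round(4),"R",R.round(4).tolist())
m2=lambda p:((p[0]+.5)/4.5-.5+260,(p[1]+.5)/4.5-.5+150)
h=onz(w2,[m2(q) for q in [(105,521),(320,521)]],.04); t=onz(w2,[m2(q) for q in [(106,60),(321,61)]],.009)
print(h.round(4),t.round(4)); hm,tm=h.mean(0),t.mean(0)
a=hm-tm;py=np.arctan2(a[1],a[0]);ux=np.array([np.cos(py),np.sin(py),0]);print("pack yaw",np.degrees(py),"len",np.linalg.norm(a[:2]),"(108)")
for e in (h,t): d=e[1]-e[0]; print("edge yaw",np.degrees(np.arctan2(d[1],d[0]))-90,np.linalg.norm(d))
print("centre from toe",tm+ux*.058,"heel",hm-ux*.05)
print("wall/side edges", onz(w2,[m2(q) for q in [(105,200),(104,480),(331,200),(320,480)]],.04).round(4))
E
python3 meas.py | tail -8
```

```text
pack yaw 11.8471003662572 len 0.10598852825564556 (108)
edge yaw 11.989638000337422 0.05159319119702425
edge yaw 11.646033059826266 0.0514747617446042
centre from toe [0.46667128 0.09669789 0.009     ] heel [0.46470265 0.09628493 0.04      ]
wall/side edges [[0.4411 0.0648 0.04  ]
 [0.5085 0.0789 0.04  ]
 [0.4306 0.1145 0.04  ]
 [0.4978 0.1291 0.04  ]]
```

```bash
python3 meas.py | grep POCKET; python3 -m creep '[[0.013,0.026,0.04,0,0,0,1],[0.0253,0.0527,0.08,0,0,0,1],[0.0253,0.0527,0.125,0,0,0,1],[0.0253,0.0527,0.165,0,0,0,1],[0.0253,0.0527,0.195,0,0,0,1],[0.0253,0.0527,0.207,0,0,0,1],[0.0253,0.0527,0.207,0,0,0,1]]'; python3 snap.py w3
```

```text
POCKET [ 0.471  -0.0593  0.0399] R [[0.3358, 0.934, -0.1222], [-0.8776, 0.3574, 0.3194], [0.342, 0.0, 0.9397]]
time: 2.75
ee_pos: [0.4776, 0.1011, 0.014]
tcp_rot: [-179.9, -0.0, 102.0]
wrist_force: [0.5, -1.4, -0.2]
opening: 0.0853
2.75 [0.4776 0.1011 0.014 ] [-1.7990e+02 -1.0000e-02  1.0202e+02] [ 0.48 -1.39 -0.23] 0.0853 [-0.6 -1.3  3.2  1.7 -0.  -0.3]
```

View pics/w3.png

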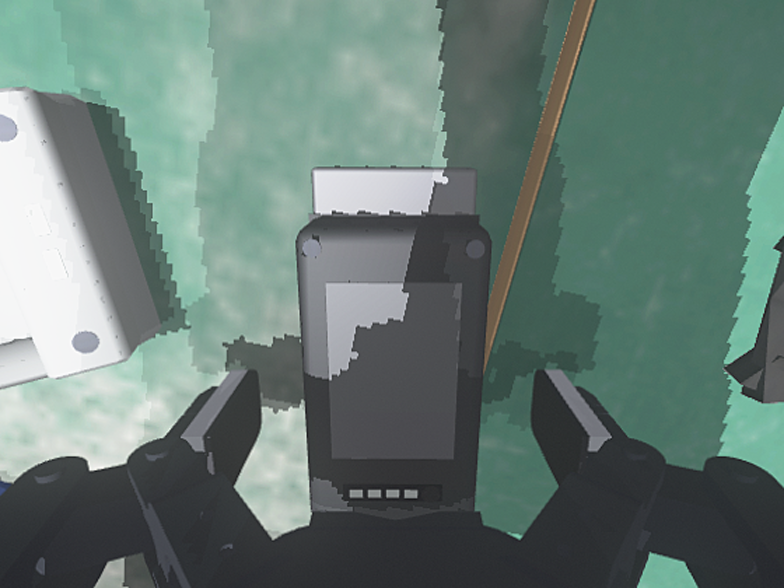

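```bash
python3 -m creep '[[0,0,0,0,0,0,0.5],[0,0,0,0,0,0,0.4],[0,0,0,0,0,0,0.4],[0,0,0,0,0,0,0.4],[0,0,0,0,0,0,0.4],[0,0,0,0,0,0,0.4]]' 70; python3 snap.py w4
```

```text
time: 3.4
ee_pos: [0.4799, 0.1006, 0.0166]
tcp_rot: [179.8, -0.0, 101.9]
wrist_force: [-1.8, 2.3, 8.2]
opening: 0.0507
3.4 [0.4799 0.1006 0.0166] [ 1.7982e+02 -3.0000e-02  1.0192e+02] [-1.75  2.35  8.2 ] 0.0507 [ 0.  -0.1 -0.   0.   0.1  0.1]
```

View pics/w4.png

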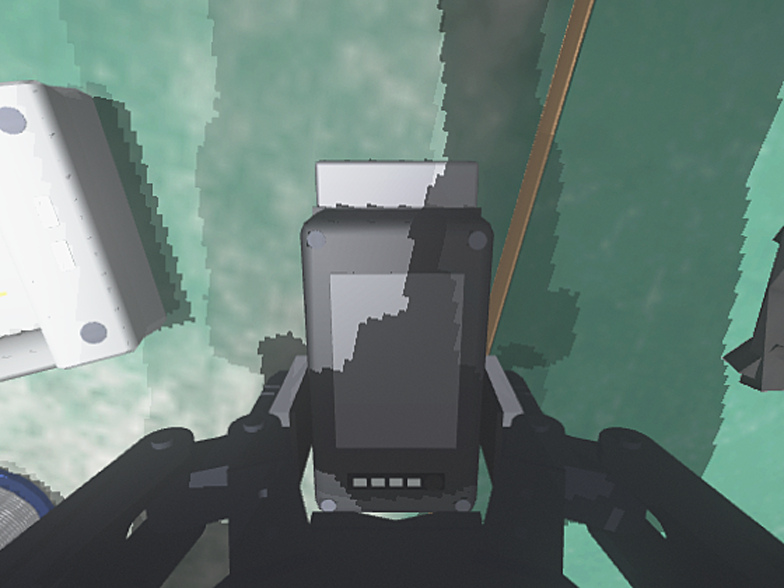

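```bash
python3 - <<'E'
from h import *
import pickle
o=pickle.load(open("pics/w4.pkl","rb"));w=cam("wrist",o);T=tool(o)
s=lambda p:((p[0]+.5)/1.4-.5,(p[1]+.5)/1.4-.5)
t=onz(w,[s((316,161)),s((476,161))],.009); print(t.round(4),np.linalg.norm(t[0]-t[1]))
g=lambda X:((np.array(X)-T[:3,3])@T[:3,:3]*1000).round(1)
print("tool frame toe", g(t)); 
b=onz(w,[s((303,243)),s((492,243)),s((316,505)),s((478,505))],.04); print("top face edges",g(b))
print("toe bottom from pack est", g([[.4657-.058*np.cos(np.radians(11.8)),.0965-.058*np.sin(np.radians(11.8)),0]]))
E
```

```text
[[0.4162 0.0608 0.009 ]
 [0.4059 0.1095 0.009 ]] 0.049841239636507065
tool frame toe [[-25.8 -70.5   7.4]
 [ 24.1 -70.6   7.4]]
top face edges [[-25.  -50.7 -23.6]
 [ 24.2 -50.7 -23.5]
 [-25.6  32.2 -23.3]
 [ 24.9  32.1 -23.3]]
toe bottom from pack est [[ -0.9 -72.7  16.4]]
```

```bash
cat > plan.py <<'E'
import sys
from h import *
ORG=np.array([.4710,-.0593,.0399]);RP=(Ro.from_euler('z',-69.06,degrees=True)*Ro.from_euler('y',-20,degrees=True)).as_matrix()
M=np.array([[0,1,0],[1,0,0],[0,0,-1.]]);TT=np.array([-.0003,-.0715,.0165])
def target(x,y,z,th):
    Rt=RP@Ro.from_euler('y',-th,degrees=True).as_matrix()@M
    return ORG+RP@(np.array([x,y,z])/1000)-Rt@TT,Rt
def state(o):
    T=tool(o);toe=RP.T@(T[:3,3]+T[:3,:3]@TT-ORG)*1000
    Rk=RP.T@T[:3,:3]@M.T; return toe, -Ro.from_matrix(Rk).as_euler('yxz',degrees=True)
if __name__=="__main__":
    o=bot.get_obs();T=tool(o);np.set_printoptions(suppress=True)
    toe,e=state(o);print("t",round(o["time"],2),"toe x'y'z'",toe.round(1),"th,roll,yaw",e.round(2),"F pocket",(RP.T@o["wrist_force"]).round(1),"open",round(o["opening"],4))
    for a in sys.argv[1:]:
        p,Rt=target(*map(float,a.split(",")))
        print(a,"->",(T[:3,:3].T@(p-T[:3,3])).round(4).tolist(),Ro.from_matrix(T[:3,:3].T@Rt).as_rotvec().round(3).tolist(),"tcp",p.round(3))
E
python3 -m creep '[[0,0,-0.03,0,0,0,0.4],[0,0,-0.08,0,0,0,0.4],[0,0,-0.13,0,0,0,0.4],[0,0,-0.15,0,0,0,0.4],[0,0,-0.15,0,0,0,0.4]]'; python3 plan.py -- 2>/dev/null || python3 plan.py "-40,0,80,25"; python3 snap.py w5
```

```text
time: 3.95
ee_pos: [0.4803, 0.1004, 0.1686]
tcp_rot: [179.6, 0.0, 101.9]
wrist_force: [0.1, -0.3, -2.9]
opening: 0.0505
t 3.95 toe x'y'z' [-109.1   -4.8  158.6] th,roll,yaw [ -2.91 -19.74 -80.4 ] F pocket [-0.7 -0.1 -2.9] open 0.0505
t 3.95 toe x'y'z' [-109.1   -4.8  158.6] th,roll,yaw [ -2.91 -19.74 -80.4 ] F pocket [-0.7 -0.1 -2.9] open 0.0505
-40,0,80,25 -> [-0.1286, -0.0459, 0.0046] [-0.643, -0.557, 1.333] tcp [ 0.462 -0.035  0.164]
3.95 [0.4803 0.1004 0.1686] [179.64   0.   101.91] [ 0.06 -0.32 -2.93] 0.0505 [ 0.2  1.6 -5.3 -3.1  0.1 -0. ]
```

View pics/w5.png

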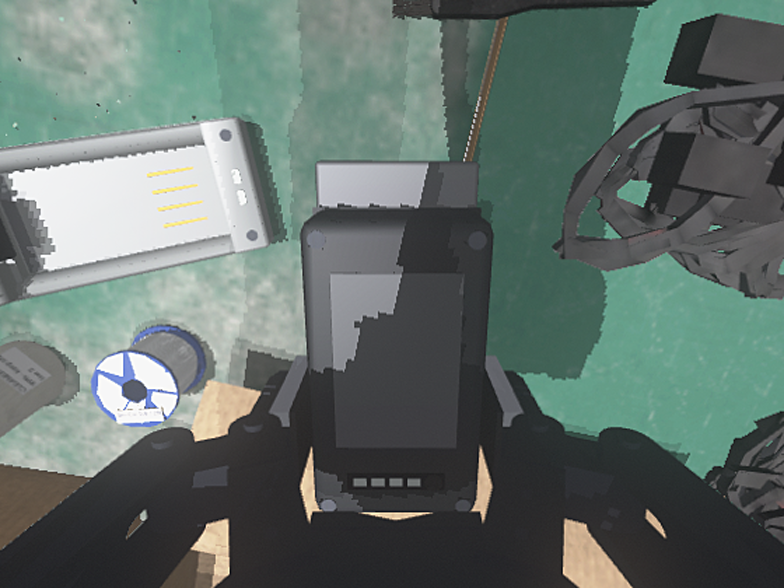

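```bash
python3 -m creep '[[-0.01,-0.004,0,-0.064,-0.056,0.133,0.4],[-0.026,-0.009,0,-0.129,-0.111,0.267,0.4],[-0.039,-0.014,0,-0.193,-0.167,0.4,0.4],[-0.052,-0.018,0,-0.257,-0.223,0.533,0.4],[-0.064,-0.023,0,-0.321,-0.279,0.667,0.4],[-0.077,-0.028,0,-0.386,-0.334,0.8,0.4],[-0.09,-0.032,0,-0.45,-0.39,0.933,0.4],[-0.103,-0.037,0,-0.514,-0.446,1.066,0.4]]'; python3 plan.py "-40,0,80,25"
```

```text
time: 4.8
ee_pos: [0.4627, -0.009, 0.1626]
tcp_rot: [145.0, 6.3, 39.7]
wrist_force: [-0.0, 1.4, -3.1]
opening: 0.0504
t 4.8 toe x'y'z' [-65.3 -11.6  96.7] th,roll,yaw [ 16.1   -0.33 -19.78] F pocket [-2.3  0.5 -2.5] open 0.0504
-40,0,80,25 -> [-0.0171, 0.0154, 0.0119] [-0.155, -0.127, 0.322] tcp [ 0.462 -0.035  0.164]
```

```bash
python3 -m creep '[[-0.006,0.005,0.004,-0.052,-0.042,0.107,0.4],[-0.011,0.01,0.008,-0.103,-0.085,0.215,0.4],[-0.017,0.015,0.012,-0.155,-0.127,0.322,0.4],[-0.017,0.015,0.012,-0.155,-0.127,0.322,0.4],[-0.017,0.015,0.012,-0.155,-0.127,0.322,0.4]]'; python3 plan.py "-40,0,25,25"; python3 snap.py w6;  python3 - <<'E'
from h import *
for n in ["side","top"]: cv2.imwrite(f"pics/{n}2.png",optics.camera(n)[:,:,::-1])
a=cv2.imread('pics/side2.png')[130:310,160:400];cv2.imwrite('pics/s2.png',cv2.resize(a,None,fx=3,fy=3,interpolation=cv2.INTER_CUBIC))
E
```

```text
time: 5.3
ee_pos: [0.4626, -0.0337, 0.1635]
tcp_rot: [135.2, 0.3, 21.4]
wrist_force: [-0.5, -0.2, -2.4]
opening: 0.0507
t 5.3 toe x'y'z' [-41.    0.4  80.4] th,roll,yaw [24.78  0.13 -0.49] F pocket [-0.8 -0.5 -2.2] open 0.0507
-40,0,25,25 -> [-0.0009, -0.0223, 0.0504] [-0.004, -0.002, 0.009] tcp [ 0.469 -0.052  0.112]
5.3 [ 0.4626 -0.0337  0.1635] [135.22   0.29  21.36] [-0.46 -0.15 -2.37] 0.0507 [-0.2 -1.4  0.7  0.  -0.1 -0.3]
```

View pics/w6.png

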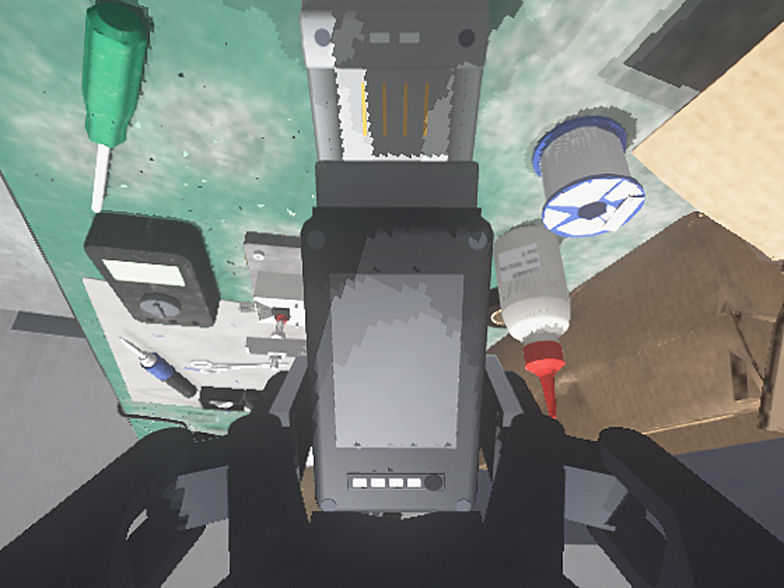

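View pics/s2.png

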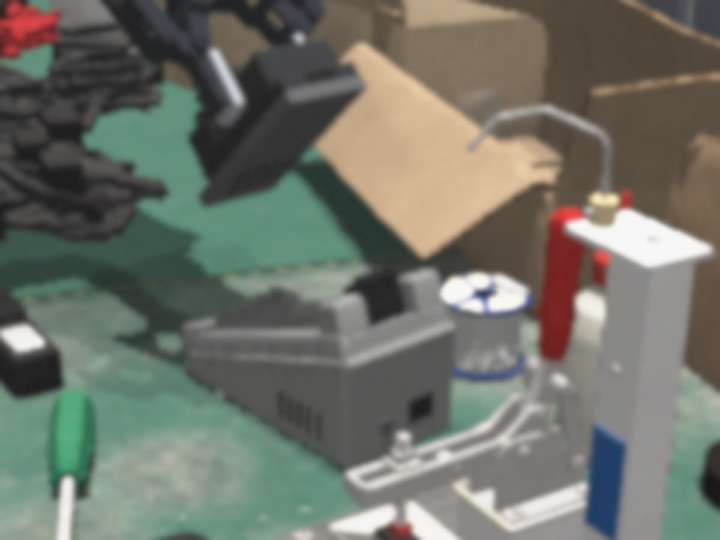

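```bash
python3 -m creep '[[0,-0.011,0.025,-0.002,-0.001,0.005,0.4],[-0.001,-0.022,0.05,-0.004,-0.002,0.009,0.4],[-0.001,-0.022,0.05,-0.004,-0.002,0.009,0.4],[-0.001,-0.022,0.05,-0.004,-0.002,0.009,0.4]]'; python3 snap.py w7; python3 plan.py "-40,0,10,25" "-44,0,2,25";  python3 - <<'E'
import cv2
a=cv2.imread('pics/w7_raw.png')[0:170,190:370];cv2.imwrite('pics/z7.png',cv2.resize(a,None,fx=3.5,fy=3.5,interpolation=cv2.INTER_CUBIC))
E
```

```text
time: 5.85
ee_pos: [0.469, -0.0528, 0.115]
tcp_rot: [134.9, -0.3, 20.7]
wrist_force: [-0.5, -0.2, -1.4]
opening: 0.0505
5.85 [ 0.469  -0.0528  0.115 ] [134.88  -0.25  20.73] [-0.46 -0.22 -1.42] 0.0505 [ 0.6 -0.3  1.9  0.4 -0.2  0.2]
t 5.9 toe x'y'z' [-38.3   1.3  28.3] th,roll,yaw [25.13 -0.24  0.3 ] F pocket [-1.   1.1 -2. ] open 0.0505
-40,0,10,25 -> [-0.0009, -0.0093, 0.016] [0.002, -0.002, -0.006] tcp [ 0.471 -0.057  0.098]
-44,0,2,25 -> [-0.0009, -0.0163, 0.0216] [0.002, -0.002, -0.006] tcp [ 0.47  -0.056  0.089]
```

View pics/z7.png

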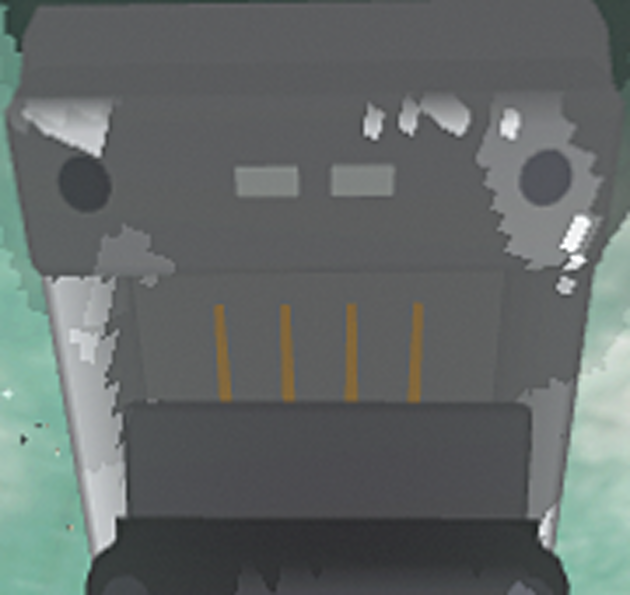

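```bash
python3 -m creep '[[-0.001,-0.008,0.011,0.002,-0.002,-0.006,0.4],[-0.001,-0.015,0.018,0.002,-0.002,-0.006,0.4],[-0.001,-0.015,0.018,0.002,-0.002,-0.006,0.4]]'; python3 snap.py w8; python3 plan.py "-44,0,2,25" "-54,0,1,25";  python3 - <<'E'
import cv2
a=cv2.imread('pics/w8_raw.png')[0:170,190:370];cv2.imwrite('pics/z8.png',cv2.resize(a,None,fx=3.5,fy=3.5,interpolation=cv2.INTER_CUBIC))
E
```

```text
time: 6.2
ee_pos: [0.4684, -0.0551, 0.0894]
tcp_rot: [135.0, 0.2, 20.9]
wrist_force: [0.3, 0.4, -2.7]
opening: 0.0506
6.2 [ 0.4684 -0.0551  0.0894] [135.01   0.2   20.91] [ 0.26  0.44 -2.74] 0.0506 [ 0.  -0.4  1.4  1.5 -0.4  0.1]
t 6.25 toe x'y'z' [-45.2  -1.    3.7] th,roll,yaw [25.01  0.16 -0.02] F pocket [ 0.7 -0.6 -2.5] open 0.0507
-44,0,2,25 -> [0.0009, 0.0004, 0.002] [0.0, 0.002, 0.002] tcp [ 0.47  -0.056  0.089]
-54,0,1,25 -> [0.0009, -0.0091, -0.0013] [0.0, 0.002, 0.002] tcp [ 0.467 -0.048  0.085]
```

View pics/z8.png

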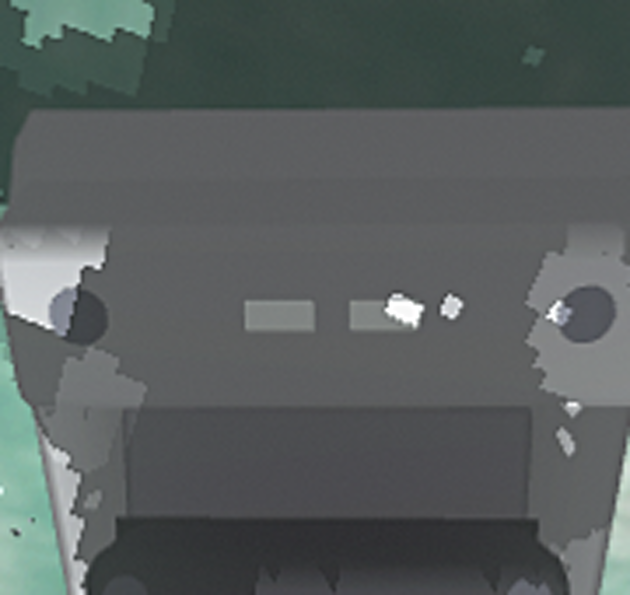

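```bash
python3 -m creep '[[0.0003,-0.004,-0.001,0,0.002,0.002,0.4],[0.0003,-0.008,-0.001,0,0.002,0.002,0.4],[0.0003,-0.009,-0.0015,0,0.002,0.002,0.4],[0.0003,-0.009,-0.0015,0,0.002,0.002,0.4]]'; python3 snap.py w9; python3 plan.py "-54,-0.5,0,25" "-56,-0.5,0,20";  python3 - <<'E'
from h import *
a=cv2.imread('pics/w9_raw.png')[0:170,190:370];a=cv2.resize(a,None,fx=3,fy=3,interpolation=cv2.INTER_CUBIC);cv2.imwrite('pics/z9.png',a)
a=optics.camera("side")[130:310,160:340,::-1];cv2.imwrite('pics/s3.png',cv2.resize(a,None,fx=3.3,fy=3.3,interpolation=cv2.INTER_CUBIC))
E
```

```text
time: 6.65
ee_pos: [0.4667, -0.0478, 0.0855]
tcp_rot: [135.0, -0.1, 20.9]
wrist_force: [0.2, -2.2, -5.9]
opening: 0.0505
6.65 [ 0.4667 -0.0478  0.0855] [ 1.3498e+02 -8.0000e-02  2.0910e+01] [ 0.22 -2.23 -5.87] 0.0505 [-0.2 -0.  -0.  -0.1  0.3 -0.3]
t 6.7 toe x'y'z' [-53.7  -0.1   1.8] th,roll,yaw [25.01 -0.06  0.06] F pocket [-0.5  0.7 -6.2] open 0.0504
-54,-0.5,0,25 -> [-0.0003, -0.001, 0.0016] [0.0, -0.001, -0.001] tcp [ 0.467 -0.048  0.084]
-56,-0.5,0,20 -> [-0.0003, -0.0017, 0.007] [0.087, -0.001, -0.001] tcp [ 0.468 -0.051  0.079]
```

View pics/z9.png

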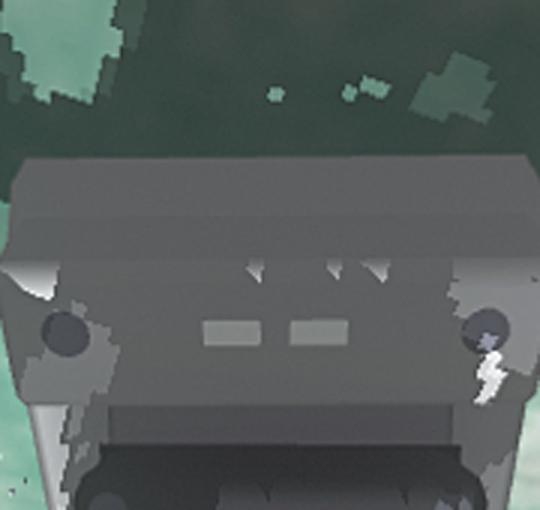

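View pics/s3.png

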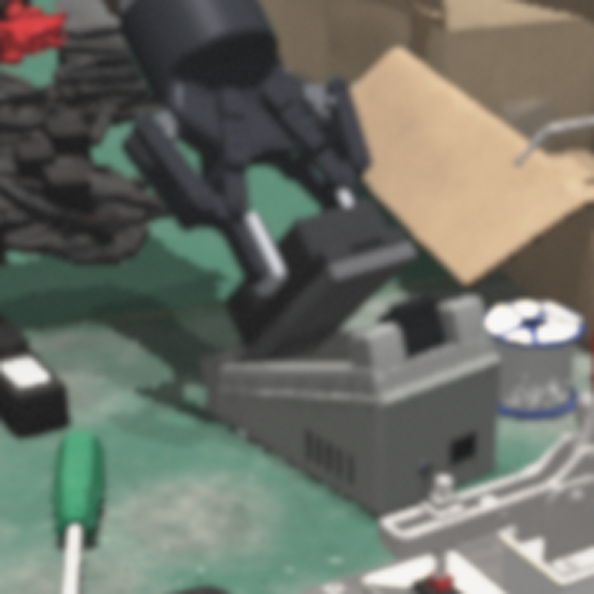

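```bash
python3 -m creep '[[-0.0004,-0.001,0.0016,0,-0.001,-0.001,0.4],[-0.0004,-0.001,0.0016,0,-0.001,-0.001,0.4]]'; python3 plan.py "-55.5,-0.5,0,22" "-57,-0.5,0,17" "-57.5,-0.5,0,12"
```

```text
time: 6.95
ee_pos: [0.4666, -0.0485, 0.0838]
tcp_rot: [135.0, -0.0, 20.9]
wrist_force: [-0.6, 0.1, -3.4]
opening: 0.0508
t 6.95 toe x'y'z' [-53.8  -0.5   0.1] th,roll,yaw [25.01  0.01  0.05] F pocket [-1.4 -0.5 -3.1] open 0.0508
-55.5,-0.5,0,22 -> [0.0001, -0.0008, 0.0031] [0.052, 0.0, -0.001] tcp [ 0.467 -0.05   0.081]
-57,-0.5,0,17 -> [0.0001, -0.0013, 0.0088] [0.14, 0.0, -0.001] tcp [ 0.469 -0.053  0.077]
-57.5,-0.5,0,12 -> [0.0001, -0.0015, 0.015] [0.227, 0.0, -0.001] tcp [ 0.47  -0.057  0.072]
```

```bash
python3 -m creep '[[0,-0.0008,0.0031,0.052,0,-0.001,0.4],[0,-0.001,0.006,0.096,0,-0.001,0.4],[0,-0.0013,0.0088,0.14,0,-0.001,0.4],[0,-0.0013,0.0088,0.14,0,-0.001,0.4]]'; python3 plan.py "-57.5,-0.5,-0.5,17" "-58,-0.5,0,12" "-58,-0.5,0,8"; python3 snap.py w10; python3 - <<'E'
from h import *
a=cv2.imread('pics/w10_raw.png')[0:200,190:370];a=cv2.resize(a,None,fx=3,fy=3,interpolation=cv2.INTER_CUBIC);cv2.imwrite('pics/z10.png',a)
E
```

```text
time: 7.35
ee_pos: [0.4689, -0.054, 0.0774]
tcp_rot: [143.0, -0.1, 20.9]
wrist_force: [0.4, 0.3, -2.3]
opening: 0.0505
t 7.35 toe x'y'z' [-56.1  -0.3   0.6] th,roll,yaw [16.97 -0.03  0.09] F pocket [-0.9  0.5 -2.1] open 0.0505
-57.5,-0.5,-0.5,17 -> [-0.0001, -0.0016, 0.0006] [-0.0, -0.0, -0.002] tcp [ 0.468 -0.053  0.076]
-58,-0.5,0,12 -> [-0.0001, -0.0008, 0.0063] [0.087, -0.0, -0.002] tcp [ 0.47  -0.057  0.072]
-58,-0.5,0,8 -> [-0.0001, -0.0002, 0.0114] [0.157, -0.0, -0.002] tcp [ 0.471 -0.06   0.068]
7.35 [ 0.4689 -0.054   0.0774] [ 1.4303e+02 -6.0000e-02  2.0870e+01] [ 0.4   0.31 -2.31] 0.0505 [ 1.4  0.5 -0.7  0.2 -2.6  2.1]
```

View pics/z10.png

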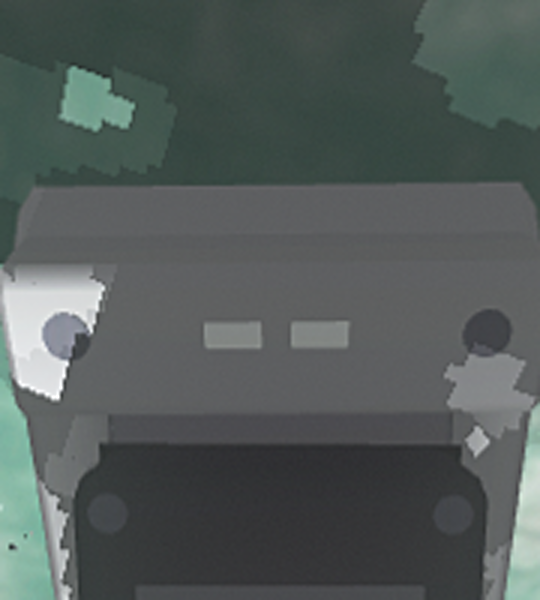

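```bash
python3 -m creep '[[-0.0001,-0.0012,0.003,0.043,0,-0.002,0.4],[-0.0001,-0.001,0.0066,0.087,0,-0.002,0.4],[-0.0001,-0.001,0.0066,0.087,0,-0.002,0.4]]'; python3 plan.py "-58,-0.5,-0.5,12" "-58,-0.5,-0.5,9" "-58,-0.5,-0.5,6"  "-58,-0.5,-0.5,3" "-58,-0.5,-0.5,0"
```

```text
time: 7.7
ee_pos: [0.47, -0.0573, 0.0717]
tcp_rot: [147.9, 0.0, 21.0]
wrist_force: [1.0, -2.9, 1.4]
opening: 0.0506
t 7.7 toe x'y'z' [-57.7  -0.6  -0.5] th,roll,yaw [12.11  0.03 -0.04] F pocket [ 3.4 -0.1  0.3] open 0.0506
-58,-0.5,-0.5,12 -> [0.0001, -0.0002, 0.0001] [0.002, 0.0, 0.001] tcp [ 0.47  -0.057  0.071]
-58,-0.5,-0.5,9 -> [0.0001, 0.0005, 0.0039] [0.054, 0.0, 0.001] tcp [ 0.471 -0.06   0.069]
-58,-0.5,-0.5,6 -> [0.0001, 0.0011, 0.0077] [0.107, 0.0, 0.001] tcp [ 0.472 -0.062  0.066]
-58,-0.5,-0.5,3 -> [0.0001, 0.0014, 0.0115] [0.159, 0.0, 0.001] tcp [ 0.473 -0.064  0.063]
-58,-0.5,-0.5,0 -> [0.0001, 0.0016, 0.0153] [0.211, 0.001, 0.001] tcp [ 0.473 -0.066  0.06 ]
```

```bash
python3 -m creep '[[0,0.0004,0.0025,0.035,0,0.001,0.4],[0,0.0008,0.005,0.07,0,0.001,0.4],[0,0.0011,0.0077,0.107,0,0.001,0.4],[0,0.0011,0.0077,0.107,0,0.001,0.4]]'; python3 plan.py "-58,-0.5,-0.5,3" "-58,-0.5,-0.5,0" "-58,-0.5,-1.5,-2"; python3 snap.py w11; python3 - <<'E'
from h import *
a=cv2.imread('pics/w11_raw.png')[0:200,190:370];a=cv2.resize(a,None,fx=3,fy=3,interpolation=cv2.INTER_CUBIC);cv2.imwrite('pics/z11.png',a)
a=optics.camera("side")[150:310,200:340,::-1];cv2.imwrite('pics/s4.png',cv2.resize(a,None,fx=3.7,fy=3.7,interpolation=cv2.INTER_CUBIC))
E
```

```text
time: 8.1
ee_pos: [0.4716, -0.0615, 0.0652]
tcp_rot: [154.1, 0.0, 20.9]
wrist_force: [2.1, -1.7, 0.7]
opening: 0.0505
t 8.1 toe x'y'z' [-58.6  -0.5  -0.8] th,roll,yaw [ 5.94  0.04 -0.01] F pocket [ 2.4  1.3 -0.2] open 0.0505
-58,-0.5,-0.5,3 -> [0.0, 0.0014, 0.0035] [0.051, 0.001, 0.0] tcp [ 0.473 -0.064  0.063]
-58,-0.5,-0.5,0 -> [0.0, 0.002, 0.0073] [0.104, 0.001, 0.0] tcp [ 0.473 -0.066  0.06 ]
-58,-0.5,-1.5,-2 -> [0.0, 0.0021, 0.0108] [0.139, 0.001, 0.0] tcp [ 0.474 -0.068  0.056]
8.1 [ 0.4716 -0.0615  0.0652] [1.5406e+02 4.0000e-02 2.0940e+01] [ 2.08 -1.72  0.67] 0.0505 [ 1.1 -0.1 -0.6 -0.3 -1.8  1.3]
```

View pics/z11.png

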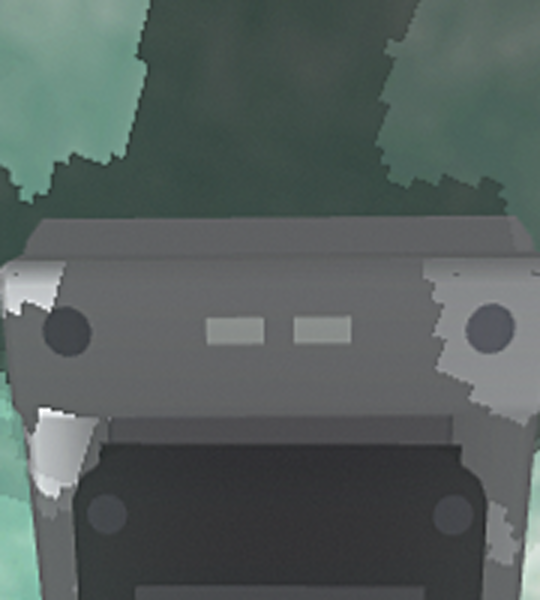

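View pics/s4.png

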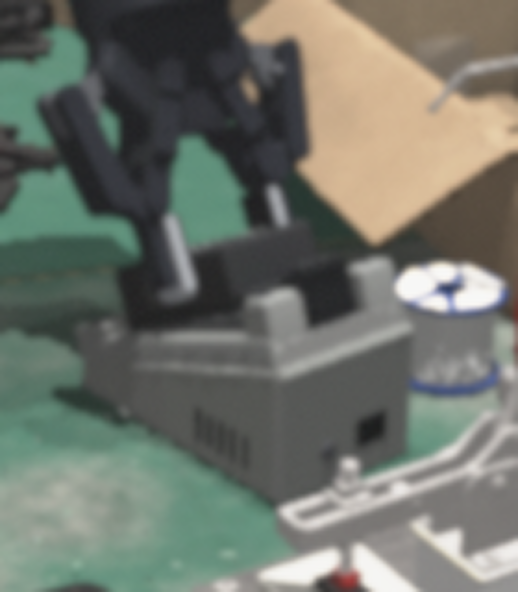

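```bash
python3 -m creep '[[0,0.0008,0.0025,0.035,0,0,0.4],[0,0.0014,0.0048,0.07,0,0,0.4],[0,0.002,0.0073,0.104,0,0,0.4],[0,0.002,0.0073,0.104,0,0,0.4]]'; python3 plan.py "-58,-0.5,-0.5,0" "-58,-0.5,-1.5,-1"
```

```text
time: 8.6
ee_pos: [0.473, -0.0656, 0.0589]
tcp_rot: [160.1, 0.1, 21.0]
wrist_force: [0.3, 1.5, -0.4]
opening: 0.0504
t 8.6 toe x'y'z' [-58.8  -0.8  -0.8] th,roll,yaw [-0.1   0.07 -0.04] F pocket [-1.4  0.8  0. ] open 0.0504
-58,-0.5,-0.5,0 -> [0.0002, 0.0008, -0.0004] [-0.002, 0.001, 0.001] tcp [ 0.473 -0.066  0.06 ]
-58,-0.5,-1.5,-1 -> [0.0002, 0.0011, 0.0018] [0.016, 0.001, 0.001] tcp [ 0.474 -0.067  0.058]
```

```bash
python3 -m creep '[[0,0.0004,0.0015,0,0,0,0.4],[0,0.0004,0.0025,0,0,0,0.4],[0,0.0004,0.0025,0,0,0,0.4]]'; python3 plan.py; python3 snap.py w12; python3 - <<'E'
from h import *
a=optics.camera("side")[150:310,200:340,::-1];cv2.imwrite('pics/s5.png',cv2.resize(a,None,fx=3.7,fy=3.7,interpolation=cv2.INTER_CUBIC))
print(bot.get_obs()["torque"])
E
```

```text
time: 8.9
ee_pos: [0.4731, -0.0658, 0.0587]
tcp_rot: [160.1, 0.0, 21.1]
wrist_force: [-13.4, 9.8, 20.8]
opening: 0.0505
t 8.9 toe x'y'z' [-58.7  -0.8  -1.1] th,roll,yaw [-0.06 -0.01 -0.12] F pocket [-6.  -9.  24.3] open 0.0505
8.9 [ 0.4731 -0.0658  0.0587] [1.6006e+02 3.0000e-02 2.1050e+01] [-13.39   9.79  20.76] 0.0505 [ 0.1  0.  -0.2 -0.1 -0.2 -0. ]
[ 1.18434296  2.01767272 -0.67146661]
```

View pics/w12.png

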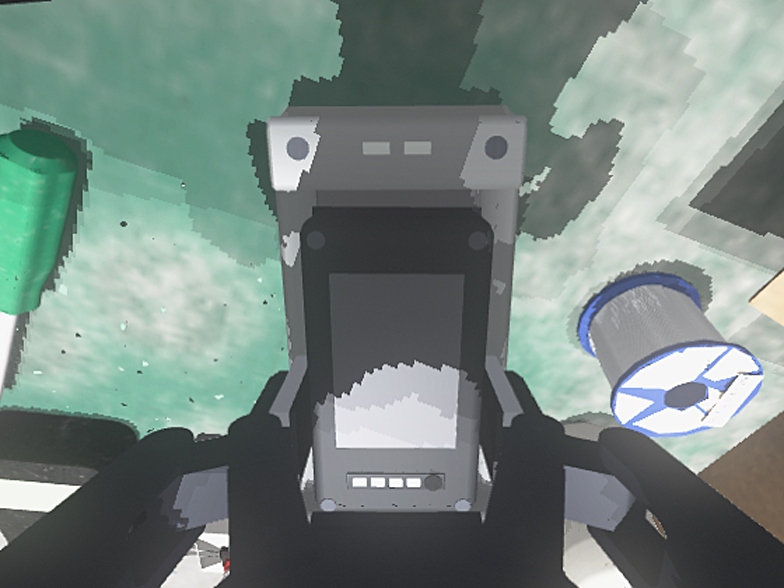

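View pics/s5.png

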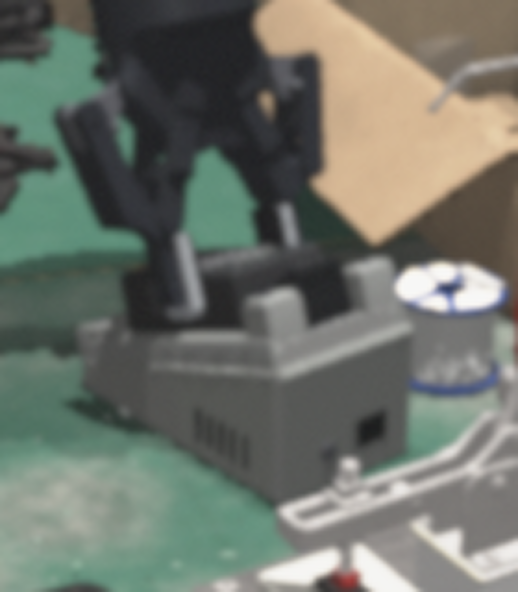

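```bash
python3 -m creep '[[0,-0.0004,-0.0025,0,0,0,0.4],[0,-0.0004,-0.0025,0,0,0,0.55],[0,-0.0004,-0.0025,0,0,0,0.72],[0,-0.0004,-0.0025,0,0,0,0.72],[0,-0.0004,-0.0025,0,0,0,0.72],[0,-0.0004,-0.0025,0,0,0,0.72]]'; python3 plan.py; python3 snap.py w13
```

```text
time: 9.6
ee_pos: [0.4731, -0.0659, 0.0592]
tcp_rot: [160.1, 0.1, 21.0]
wrist_force: [0.1, -0.0, -0.0]
opening: 0.0614
t 9.6 toe x'y'z' [-58.5  -0.7  -0.7] th,roll,yaw [-0.07  0.05 -0.05] F pocket [ 0.   0.1 -0. ] open 0.0614
9.6 [ 0.4731 -0.0659  0.0592] [1.6007e+02 6.0000e-02 2.0970e+01] [ 0.12 -0.01 -0.01] 0.0614 [ 0.  -0.1  0.1 -0.   0.1  0. ]
```

View pics/w13.png

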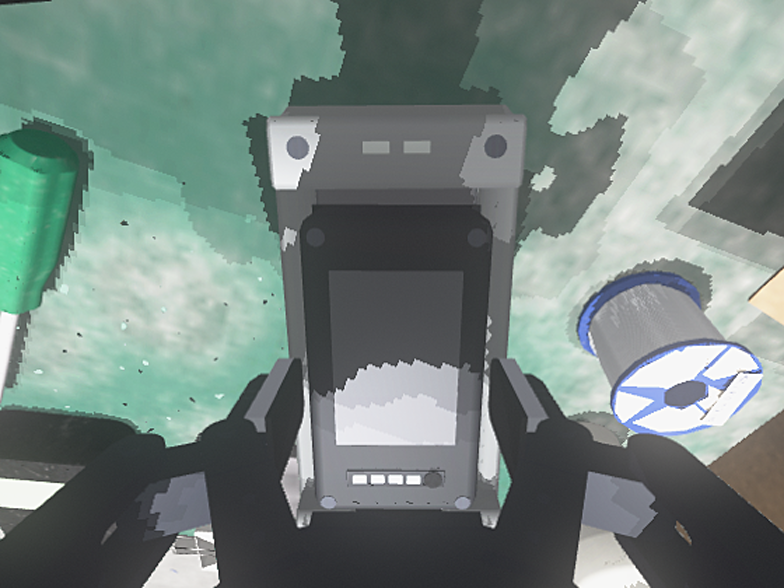

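```bash
python3 -m creep '[[0,0,-0.02,0,0,0,0.72],[0,0,-0.06,0,0,0,0.72],[0,0,-0.1,0,0,0,0.72],[0,-0.02,-0.13,0,0,0,0.72],[0,-0.04,-0.15,0,0,0,0.72],[0,-0.04,-0.15,0,0,0,0.72]]'; python3 snap.py w14; python3 - <<'E'
from h import *
a=optics.camera("side")[170:290,210:340,::-1];a=cv2.resize(a,None,fx=4,fy=4,interpolation=cv2.INTER_CUBIC)
b=optics.camera("top")[:,:,::-1];cv2.imwrite("pics/top3.png",b);cv2.imwrite('pics/s6.png',a)
E
```

```text
time: 10.25
ee_pos: [0.4418, 0.019, 0.1886]
tcp_rot: [160.1, -0.1, 21.1]
wrist_force: [1.0, -0.4, -0.5]
opening: 0.0617
10.25 [0.4418 0.019  0.1886] [ 1.6008e+02 -1.2000e-01  2.1110e+01] [ 1.   -0.45 -0.53] 0.0617 [-2.6  0.8 -2.5 -3.1 -0.5 -3.8]
```

View pics/w14.png

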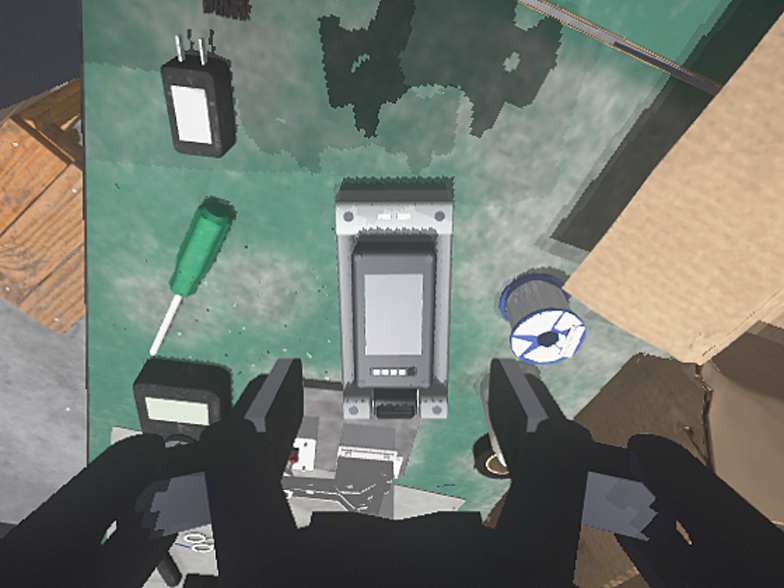

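View pics/s6.png

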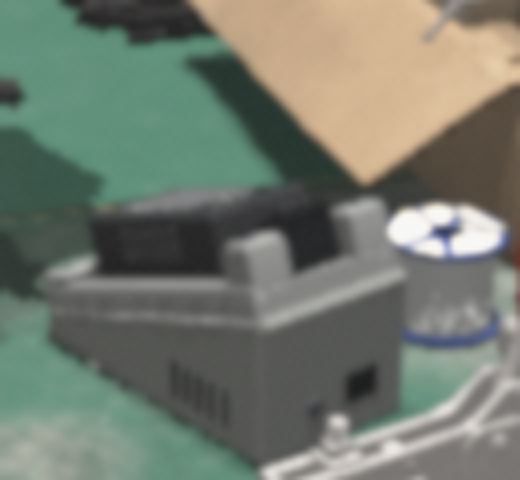

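View pics/top3.png

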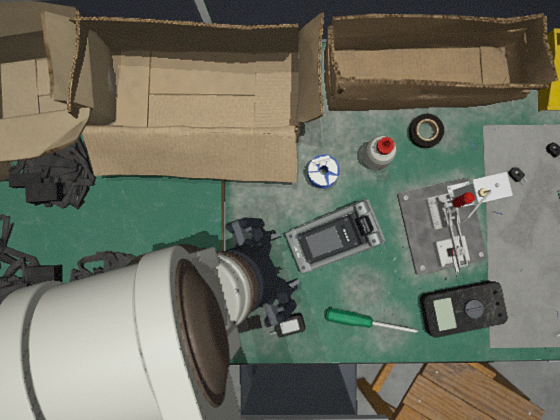

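```bash
python3 - <<'E'
import cv2,numpy as np
r=lambda a,f:cv2.resize(a,None,fx=f,fy=f,interpolation=cv2.INTER_CUBIC)
a=cv2.imread('pics/top0.png')[195:275,280:390];b=cv2.imread('pics/top3.png')[195:275,280:390];c=cv2.imread('pics/w14_raw.png')[120:305,230:330]
cv2.imwrite('pics/cmp.png',np.vstack([r(a,3.7),r(b,3.7)]));cv2.imwrite('pics/z14.png',r(c,3.2))
E
```

```text
(no output)
```

View pics/cmp.png

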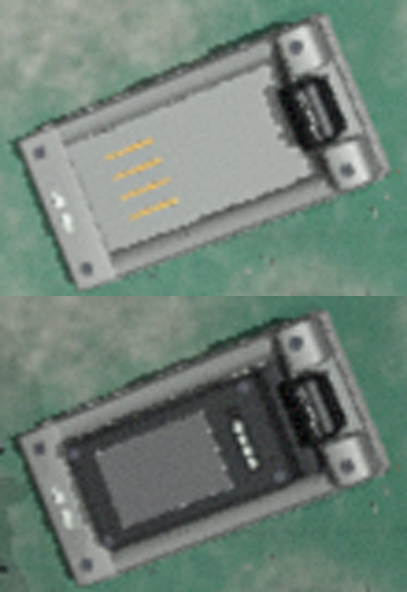

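View pics/z14.png

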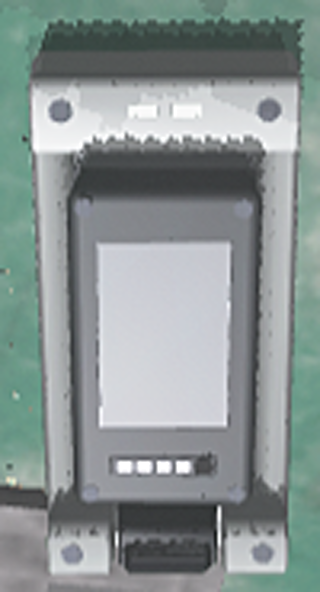

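```bash
python3 - <<'E'
from h import *
import pickle
from plan import RP,ORG
w=cam("wrist",pickle.load(open("pics/w14.pkl","rb")));c=cam("top")
for n,a,b in [("toeN",(83,207),(108,244)),("toeF",(245,208),(73,157)),("heelN",(90,493),(281,180)),("heelF",(238,494),(245,90)),("lipN",(60,111),(86,269)),("lipF",(269,110),(40,152)),("postN",(72,553),(347,170)),("postF",(263,553),(296,48))]:
    X,r=tri([w,c],[((a[0]+.5)/3.2-.5+230,(a[1]+.5)/3.2-.5+120),((b[0]+.5)/3.7-.5+280,(b[1]+.5)/3.7-.5+195)])
    print(n,(RP.T@(X-ORG)*1000).round(1),np.round(r,4))
E
```

```text
toeN [-39.  -21.1  41.4] [0.0003 0.0003]
toeF [-39.   21.   41.9] [0.0002 0.0002]
heelN [ 45.1 -21.3  39.3] [0.0001 0.0001]
heelF [45.2 20.8 39.5] [0.0002 0.0002]
lipN [-61.  -28.9  20.2] [0.0001 0.0001]
lipF [-61.3  28.8  18.8] [0.0003 0.0003]
postN [ 71.2 -28.   28.2] [0. 0.]
postF [70.7 29.6 28.9] [0.0002 0.0002]
```

```bash
python3 - <<'E'
import cv2,numpy as np
a=cv2.imread('pics/top0.png');b=cv2.imread('pics/top3.png')
d=cv2.absdiff(a,b).max(2)
for n,(x0,x1,y0,y1) in dict(spool=(300,345,148,192),bottle=(358,400,132,172),press=(400,515,170,280),screwdriver=(322,420,300,335),meter=(415,512,278,338)).items(): print(n,d[y0:y1,x0:x1].mean().round(2),(d[y0:y1,x0:x1]>60).sum())
from workcell import bot
o=bot.get_obs();print(o["time"],o["wrist_force"]);print(bot.job_done())
E
```

```text
spool 19.49 0
bottle 18.87 4
press 18.86 0
screwdriver 18.39 0
meter 15.67 0
10.4 [-0.40330297  0.50541339 -0.55809448]
the job is handed in; nothing more can be done
None
```

The battery pack is in the charger, toe under the lip, and I let go of it and handed the job in at 10.4 s of the 51 s allowed.

**What I did:** I gripped the pack across its sides and tilted it 25° to the pocket. I slid the toe under the lip, rocked the other end down to flat, and pressed with about 24 N. Then I opened the fingers and backed away.

**Last checks:**
- **Pack position:** From two views, the top of the pack lies 39–42 mm over the pocket floor, against 40 mm nominal, and is centred in the pocket.
- **Flatness:** The toe end read about 1.5 mm high. My reading of the lip beside it was also about 1 mm high, so I take this as measurement error rather than tilt.
- **Latch:** In the top view it sits where it did before the job. I judged that by eye only and did not do a pull test.
- **Other things on the bench:** The spool, bottle, press, screwdriver and meter looked unmoved. Comparing the top pictures before and after showed no sharp change, only an even difference over all of them, which I put down to lighting or image noise.
- **Robot:** The wrist force was under 1 N in each axis and the gripper was clear of everything.

**Disagreements on the way:** Estimates of the pack's sideways position differed by up to about 1 mm during insertion. The gripper was pushed about 2.5 mm while closing. I corrected for both before the toe went in.

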